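# Stack the sample cups for drying

## Task

Put the washed sample cups to dry: draw the drying hood's carriage fully out, nest every sample cup upside down over the carriage's cone, one over another, with a light push on each so that its tight fit takes hold (a few millimetres) but is never rammed to the end, where it jams. Then slide the carriage with the whole stack fully home under the hood, and only then roll the control box's thumbwheel with a fingertip until the white line on it stands level with the two white marks beside its slot. There are three or four cups; leave the other things on the bench where they are.

Things in the scene. Friction and masses are not known exactly. Their poses are not given: they have to be found in the camera images.
- cup1: One of 3 or 4 identical tapered cups of pale plastic, standing upside down (None if absent). 84 tall: mouth at the bottom, outside diameter 68 (bead 71), wall 3, tapering to 48 at height 58; shoulder 48 wide to height 62, then a straight closed foot, diameter 40, up to its flat top at 84: grip there. About 70 g. Origin: centre of the mouth, z towards the foot.
- cup2: One of 3 or 4 identical tapered cups of pale plastic, standing upside down (None if absent). 84 tall: mouth at the bottom, outside diameter 68 (bead 71), wall 3, tapering to 48 at height 58; shoulder 48 wide to height 62, then a straight closed foot, diameter 40, up to its flat top at 84: grip there. About 70 g. Origin: centre of the mouth, z towards the foot.
- cup3: One of 3 or 4 identical tapered cups of pale plastic, standing upside down (None if absent). 84 tall: mouth at the bottom, outside diameter 68 (bead 71), wall 3, tapering to 48 at height 58; shoulder 48 wide to height 62, then a straight closed foot, diameter 40, up to its flat top at 84: grip there. About 70 g. Origin: centre of the mouth, z towards the foot.
- cup4: One of 3 or 4 identical tapered cups of pale plastic, standing upside down (None if absent). 84 tall: mouth at the bottom, outside diameter 68 (bead 71), wall 3, tapering to 48 at height 58; shoulder 48 wide to height 62, then a straight closed foot, diameter 40, up to its flat top at 84: grip there. About 70 g. Origin: centre of the mouth, z towards the foot.
- cup1_fit (a joint): Depth (m) cup1 is pressed into its tight fit on what it is nested over. 0: just rests, origin 38 mm above that of the cup below (first cup: 46 mm below cone_top); pressing lowers it by this value. Yields at 5 N, + 0.8 N per mm; its weight is not enough. Let go, it springs back to 6-8 mm at most and stays, even if lifted off. Over 2 mm: seated. 11-12 mm (14 N): end of travel, jammed.
- cup2_fit (a joint): Depth (m) cup2 is pressed into its tight fit on what it is nested over. 0: just rests, origin 38 mm above that of the cup below (first cup: 46 mm below cone_top); pressing lowers it by this value. Yields at 5 N, + 0.8 N per mm; its weight is not enough. Let go, it springs back to 6-8 mm at most and stays, even if lifted off. Over 2 mm: seated. 11-12 mm (14 N): end of travel, jammed.
- cup3_fit (a joint): Depth (m) cup3 is pressed into its tight fit on what it is nested over. 0: just rests, origin 38 mm above that of the cup below (first cup: 46 mm below cone_top); pressing lowers it by this value. Yields at 5 N, + 0.8 N per mm; its weight is not enough. Let go, it springs back to 6-8 mm at most and stays, even if lifted off. Over 2 mm: seated. 11-12 mm (14 N): end of travel, jammed.
- cup4_fit (a joint): Depth (m) cup4 is pressed into its tight fit on what it is nested over. 0: just rests, origin 38 mm above that of the cup below (first cup: 46 mm below cone_top); pressing lowers it by this value. Yields at 5 N, + 0.8 N per mm; its weight is not enough. Let go, it springs back to 6-8 mm at most and stays, even if lifted off. Over 2 mm: seated. 11-12 mm (14 N): end of travel, jammed.
- hood: Fixed white drying hood: a tunnel open at its front, 156 wide, 274 high (inside 128 wide, roof underside at 250), over the inner end of a steel track 110 wide, 6 high. Origin: on the bench, under the cone when the carriage is fully out. +y is the direction in which the carriage slides in; the roof's front edge is at y = 112, the back at 312.
- carriage (a joint): How far the carriage has been slid in under the hood (m): 0 = fully out against its stop, 0.16 = fully home under the hood. Slides with about 2 N of friction and stays where it is left.
- cone_top (a point): Centre of the flat top of the steel cone on the carriage, 79 above the bench; moves with the carriage (x and y axes as the hood's). The cone's top is shaped like a cup's outside: straight foot, diameter 40 and 22 high, below it a taper from diameter 48 to 62. The aluminium carriage plate below it has its top at height 17 and is 80 wide.
- handle_top (a point): Centre of the top of the carriage's handle, 69 above the bench: an upright black square post, 14 by 14 and 52 high, sides along the hood's x and y axes, 150 from the cone's axis on the hood's -y side. Can be pinched from above.
- control: Fixed grey control box, 130 (x) by 100 (y) by 55 high, origin on the bench under its centre. In its flat top is a narrow slot along the box's x axis, 46 by 16, through which the edge of a thumbwheel stands up. Two small white marks on the top, one each side of the slot at its middle.
- wheel (a joint): Angle (rad) of the black thumbwheel, radius 28, 12 wide, axle along the control box's y, its top 9 above the box's top. 0 = the white line on its rim is at the very top, level with the marks; positive = the line lies towards the box's +x. Turns -0.9 to 0.9, stays where left (1 N at the rim); drag its top with a fingertip pressed on it: 28 mm per rad.
- slot_mid (a point): The topmost point of the thumbwheel's rim, at the middle of the slot, 64 above the bench; axes as the control box's.
- tape_roll: Bystander: cardboard tape roll lying flat, diameter 52, 20 high, origin under its centre.
- wash_bottle: Bystander: white bottle, diameter 60, 150 high, origin under its centre.
- beaker: Bystander: glass beaker, diameter 80, 90 high, origin under its centre.
- jar: Bystander: amber jar, diameter 56, 70 high, origin under its centre.
- carton: Bystander: cardboard carton 110 x 150 x 90 high, origin under its centre.
- spoon: Bystander: lab spoon 170 long lying on the bench along its x axis.
Mind the look-alikes: they are no part of the job. Leave any red look-alike of the cup1 alone.

How it is judged:
By the outcome, as a careful person would: the job done as asked, in the order asked, and still so for the second after the job is handed in, with the robot touching nothing.
Of cup1, cup2, cup3, cup4 only 3 to 4 are there at a start; the rules pass over those that are not, and their reading is None.
At some moment in a run one of cup1, cup2, cup3, cup4 may be knocked a few centimetres aside while the robot is not near it.
It also fails if it takes over 210 s, if anything falls off the work surface, if the arm or the gripper's body presses on something with over 40 N, if the wrist force passes 120 N, or if a joint passes its speed limit or range.

## Robot

A 6-joint arm with a two-finger parallel gripper is mounted at the origin on the work surface. World frame = base frame: x ahead of the robot, y to its left, z up, the work surface at z = 0. Lengths are in m, angles in rad, forces in N, time in s.
With the tool pointing down it reaches from about 0.275 to 0.75 m from the base axis. Payload 10.2 kg.
Tool frame: the origin (TCP) lies between the finger pads; the fingertips stand manip.finger_overhang ahead of it and the grasp point (between the pads) lies 2 mm behind it (manip.finger_overhang is the distance from the TCP to the fingertips, in m); z points along the fingers, y is the line along which they close (so a half turn about z gives the same grasp; the last joint's range is limited). The gripper opens to 85 mm and grips with 20 to 120 N. Pads are 22 mm wide; open, the fingers measure 114 mm over their backs; the gripper's body (76 mm by 85 mm) begins 54 mm behind the grasp point. The pads swing forward as they close: fully open they stand 13 mm farther back than shut.
Start: joints at [-1.559, 0.313, 1.498, -0, 1.331, -0.223], TCP at [0.122, -0.511, 0.248] pointing down, gripper open.
Joint ranges: [-2.94, 2.94], [-0.97, 2.17], [0.19, 2.56], [-1.23, 4.37], [0.02, 3.11], [-2.88, 2.88]. Speed limits (rad/s): [2.39, 2.39, 3.01, 3.14, 3.14, 3.14].

## Interface

Orientations are given as a 3x3 rotation matrix whose columns are the frame's x, y, z axes.
In Python, from workcell import manip, camera gives the robot as it stands.
- The arm moves only by the shell command python3 -m pendant 'ROWS' [FORCE]. ROWS is JSON, a list of rows, each an object with "slide": the shift along the tool's x, y, z in cm, a list of three; "twist": the turn, a rotation vector about the tool's x, y, z in rad, a list of three; "hand": the opening, from -1 (shut) to 1 (fully open). In form: [{"slide": [dx, dy, dz], "twist": [wx, wy, wz], "hand": hand}, ...]. A call has 1 to 20 rows; each row is the pose to reach, as a shift and turn from the pose commanded when the call began, along the tool's axes at that moment; what a row does not reach only later rows make up. A row lasts 1/12 s, in which the tool goes at most 41.7 mm and 7.16 degrees, less where a joint would pass 70% of its speed; a pose out of reach is approached as far as the arm can. A call with a gripper value outside its range is refused whole. The fingers move at their own pace and stop on an object; FORCE is the grip in N (left out, the last holds). Time passes only in rows, so rows that repeat a pose let the fingers close. It gives the time, the measured TCP pose, the force, the opening and the grip force at its end, in the units of the state.
- manip.sense(): the state, without advancing time (a new reading comes with each control period).
- camera(name): name is "side" or "top"; returns a dict with "image" (420x560x3 uint8, red, green, blue), "mtx" (3x3 intrinsics, pixels), "k1" (the pictures are not rectified: a ray, as slopes to the right and down, at radius r is drawn at 1 + k1 r^2 times it, then the intrinsics apply), "pose" (4x4, takes a point from camera to world coordinates). Camera axes: x right, y up, looking along -z (the intrinsics and any distortion apply to the point x, -y, -z); pixel columns grow to the right and rows downward; lengths in m; the calibration is good to about 2 mm. A picture is of the moment at which its call begins. There is no depth.
- manip.job_done(): hands the job in; it is judged then, once.
The state is a dict: "time": time; "joint_pos": joint angles; "dq": joint speeds; "tau": joint torques, N m; "ee_pos": TCP position; "orientation": TCP orientation; "force": force on the tool from outside, world axes, zero at the start; "moment": the same for the moment, N m; "finger_gap": finger opening in m; "grip_force": force on a finger pad.
Only numpy, scipy, OpenCV 4.12 (cv2) and the standard library are available. Lean on these libraries where they do the work, as an engineer would, in place of code of your own. Each camera call takes 0.05 s, during which the arm holds its last target. There are 200 camera calls.

## Working session

There is one attempt and no reset: what is moved stays moved. The work goes in short steps, Python scripts to look and compute and a shell command to move; the robot and the scene stay as the last step left them, time stands still between calls to the robot, and variables do not carry over. Pictures are saved under pics/ and viewed, at most 14 in all, crops included, and the job is handed in when it is done.

```bash
ls; mkdir -p pics; cat > h.py <<'E'
import numpy as np, cv2
from workcell import manip, camera
def snap(name, fn=None):
    c=camera(name)
    if fn: cv2.imwrite('pics/'+fn, c['image'][:,:,::-1])
    return c
def ray(c,u,v):
    K=np.array(c['mtx']); p=np.array([(u-K[0,2])/K[0,0],(v-K[1,2])/K[1,1]])
    s=p.copy()
    for _ in range(30): s=p/(1+c['k1']*(s@s))
    P=np.array(c['pose']); return P[:3,3], P[:3,:3]@np.array([s[0],-s[1],-1.])
def onz(c,u,v,z):
    o,d=ray(c,u,v); return o+d*(z-o[2])/d[2]
def proj(c,p):
    P=np.array(c['pose']); q=P[:3,:3].T@(np.array(p,float)-P[:3,3]); s=np.array([q[0],-q[1]])/-q[2]
    s=s*(1+c['k1']*(s@s)); K=np.array(c['mtx']); return K[0,0]*s[0]+K[0,2],K[1,1]*s[1]+K[1,2]
E
python3 - <<'E'
from h import *
for n in('side','top'):
    c=snap(n,n+'0.png'); print(n,c['mtx'],c['k1'],np.round(c['pose'],3))
s=manip.sense(); print(s['ee_pos'],np.round(s['orientation'],3),s['finger_gap'],manip.finger_overhang,s['time'])
a=cv2.imread('pics/top0.png'); b=cv2.imread('pics/side0.png')
cv2.imwrite('pics/top0b.png',cv2.resize(a,(800,600),interpolation=cv2.INTER_CUBIC));cv2.imwrite('pics/side0b.png',cv2.resize(b,(800,600),interpolation=cv2.INTER_CUBIC))
E
```

```text
pics
side [[489.98328447   0.         276.07853431]
 [  0.         489.98328447 212.96266246]
 [  0.           0.           1.        ]] -0.11175330049091708 [[ 0.967  0.144 -0.211  0.342]
 [-0.256  0.553 -0.793 -0.993]
 [ 0.002  0.821  0.571  0.715]
 [ 0.     0.     0.     1.   ]]
top [[409.73647457   0.         275.7371745 ]
 [  0.         409.73647457 211.48790553]
 [  0.           0.           1.        ]] -0.011573620019632951 [[-0.007  0.993 -0.116  0.45 ]
 [-1.    -0.007 -0.001 -0.108]
 [-0.002  0.116  0.993  0.953]
 [ 0.     0.     0.     1.   ]]
[ 0.12212685 -0.51037741  0.24780204] [[ 0.973  0.233 -0.   ]
 [ 0.233 -0.973  0.001]
 [ 0.    -0.001 -1.   ]] 0.08546364586966934 0.017 0.1
```

View pics/top0b.png

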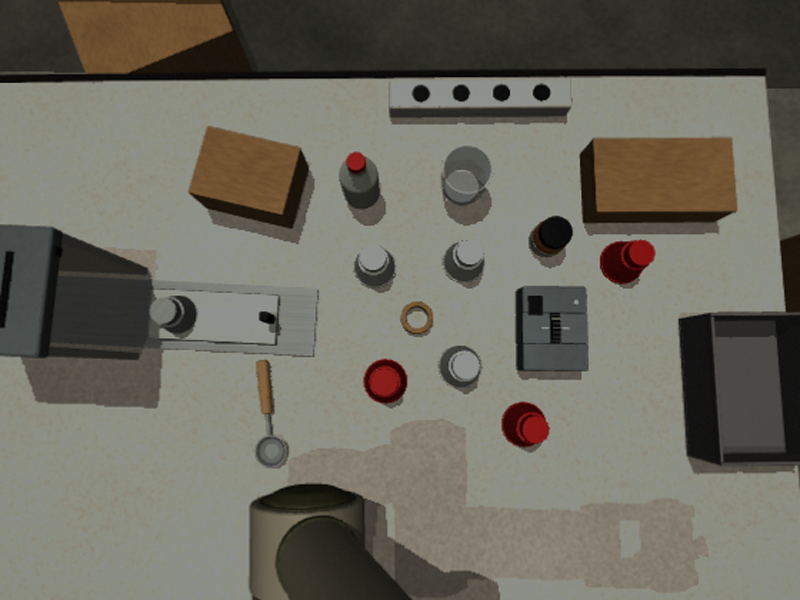

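View pics/side0b.png

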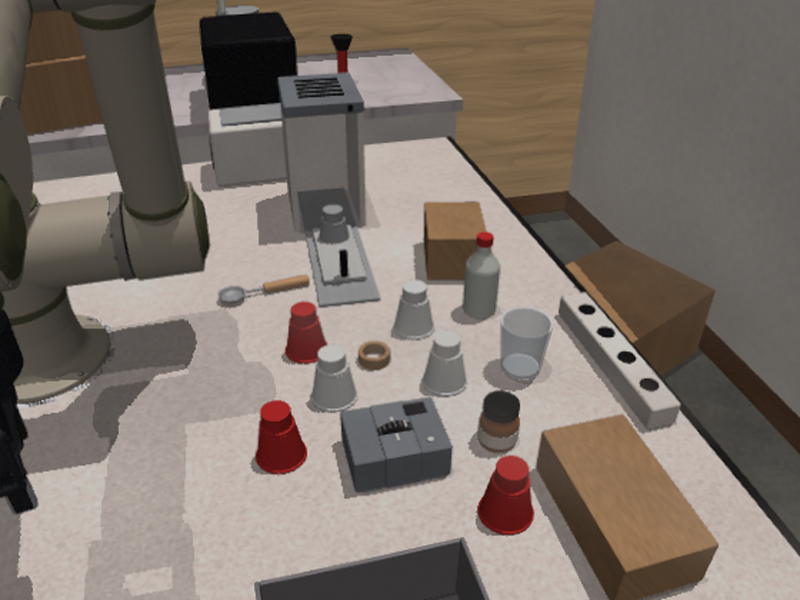

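The top view (800×600) shows three pale cups with feet at about (374,257), (467,252) and (464,365), and three red look-alikes to leave alone. The cone is at (165,310), the handle at (265,317), and the wheel slot at (556,328). The carriage is partly in, and it slides towards image left, which is world +y.

```bash
python3 - <<'E'
from h import *
c=snap('top'); I=c['image']; sd=snap('side'); J=sd['image']
tiles=[]
for im,(u,v) in ((I,(262,180)),(I,(327,176)),(I,(324,256)),(I,(185,222)),(I,(118,217)),(I,(388,229))):
    t=cv2.resize(im[v-22:v+22,u-29:u+29],(266,300),interpolation=cv2.INTER_CUBIC) if 0 else cv2.resize(im[v-22:v+22,u-20:u+20],(266,293),interpolation=cv2.INTER_CUBIC); tiles.append(t)
m=np.vstack([np.hstack(tiles[:3]),np.hstack(tiles[3:])]); cv2.imwrite('pics/tiles.png',m[:,:,::-1])
for n,(u,v),z in (('cupA',(374,257),.084),('cupB',(467,252),.084),('cupC',(464,365),.084),('handle',(264,316),.069),('cone',(160,310),.079),('wheel',(556,328),.064),('tapers',(417,318),.02),
  ('trackR',(317,289),.006),('trackR2',(315,356),.006),('hoodroofF',(57,231),.274),('hoodroofF2',(47,356),.274),('boxc',(519,288),.055),('boxc',(586,288),.055),('boxc',(519,361),.055),('boxc',(587,361),.055)):
    print(n,np.round(onz(c,u*.7,v*.7,z),3))
E
```

```text
cupA [ 0.62  -0.077  0.084]
cupB [ 0.627 -0.218  0.084]
cupC [ 0.458 -0.21   0.084]
handle [0.534 0.09  0.069]
cone [0.543 0.245 0.079]
wheel [ 0.513 -0.353  0.064]
tapers [ 0.533 -0.143  0.02 ]
trackR [0.583 0.019 0.006]
trackR2 [0.474 0.021 0.006]
hoodroofF [0.617 0.294 0.274]
hoodroofF2 [0.469 0.296 0.274]
boxc [ 0.576 -0.301  0.055]
boxc [ 0.575 -0.405  0.055]
boxc [ 0.463 -0.297  0.055]
boxc [ 0.463 -0.401  0.055]
```

View pics/tiles.png

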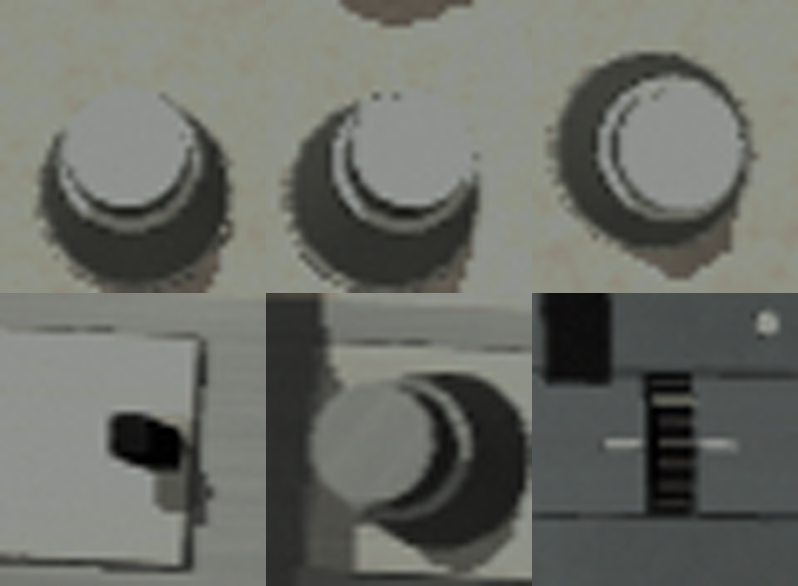

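```bash
python3 - <<'E'
from h import *
c=snap('top'); sd=snap('side')
for n,(u,v),z in (('cupA',(260.5,180),.084),('cupB',(328.2,176),.084),('cupC',(325.9,255),.084),('handle',(183.8,220.7),.069),('cone',(113.9,217),.079),('wheelmid',(388.4,229),.055)):
    p=onz(c,u,v,z); print(n,np.round(p,4),np.round(np.array(proj(sd,p))/.7,1))
s=manip.sense();o=s['orientation'];print(s['ee_pos'],s['force'],s['time'],'yaw tool x',np.arctan2(o[1][0],o[0][0]))
I=sd['image'];cr=lambda u,v:cv2.resize(I[int(v*.7)-20:int(v*.7)+20,int(u*.7)-20:int(u*.7)+20],(266,266),interpolation=cv2.INTER_CUBIC)
m=np.vstack([np.hstack([cr(414,290),cr(446,341),cr(332,355)]),np.hstack([cr(343,254),cr(332,212),cr(396,425)])]);cv2.imwrite('pics/tiles2.png',m[:,:,::-1])
E
```

```text
cupA [ 0.6202 -0.0744  0.084 ] [414.5 286.1]
cupB [ 0.628  -0.2205  0.084 ] [447.1 337.9]
cupC [ 0.4586 -0.212   0.084 ] [333.1 352.7]
handle [0.5347 0.0927 0.069 ] [343.5 250.6]
cone [0.5427 0.2411 0.079 ] [332.5 209. ]
wheelmid [ 0.5147 -0.3539  0.055 ] [396.2 428.3]
[ 0.12213774 -0.51054742  0.24813468] [-0.68519065  0.08475624  0.39207013] 0.3 yaw tool x 0.2347859549573803
```

View pics/tiles2.png

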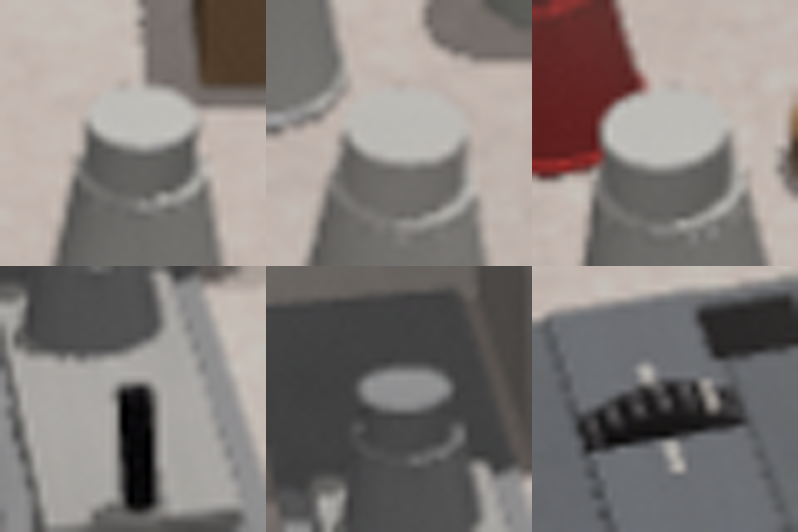

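The side view agrees with the top-view positions to within about 2 mm, and there are exactly three cups. The wheel's line sits about 14 mm towards world +x from the marks. Next I go to the handle.

```bash
cat >> h.py <<'E'
def go(x,y,z,yaw=None):
    s=manip.sense(); R=np.array(s['orientation']); p=np.array(s['ee_pos'])
    y0=np.arctan2(R[1,0],R[0,0])
    tw=0 if yaw is None else -(yaw-y0)
    print('slide cm',np.round(R.T@(np.array([x,y,z])-p)*100,2),'twist z',round(tw,3),'yaw',round(y0,3))
E
python3 -c "
from h import *
go(.5347,.0927,.15,-.045)"
```

```text
slide cm [ 54.16 -49.07   9.84] twist z 0.28 yaw 0.235
```

```bash
python3 -m pendant '[{"slide":[54.2,-49.1,0],"twist":[0,0,0.28],"hand":0.2},{"slide":[54.2,-49.1,0],"twist":[0,0,0.28],"hand":0.2},{"slide":[54.2,-49.1,0],"twist":[0,0,0.28],"hand":0.2},{"slide":[54.2,-49.1,0],"twist":[0,0,0.28],"hand":0.2},{"slide":[54.2,-49.1,0],"twist":[0,0,0.28],"hand":0.2},{"slide":[54.2,-49.1,0],"twist":[0,0,0.28],"hand":0.2},{"slide":[54.2,-49.1,0],"twist":[0,0,0.28],"hand":0.2},{"slide":[54.2,-49.1,0],"twist":[0,0,0.28],"hand":0.2},{"slide":[54.2,-49.1,0],"twist":[0,0,0.28],"hand":0.2},{"slide":[54.2,-49.1,0],"twist":[0,0,0.28],"hand":0.2},{"slide":[54.2,-49.1,0],"twist":[0,0,0.28],"hand":0.2},{"slide":[54.2,-49.1,0],"twist":[0,0,0.28],"hand":0.2},{"slide":[54.2,-49.1,0],"twist":[0,0,0.28],"hand":0.2},{"slide":[54.2,-49.1,0],"twist":[0,0,0.28],"hand":0.2},{"slide":[54.2,-49.1,0],"twist":[0,0,0.28],"hand":0.2},{"slide":[54.2,-49.1,0],"twist":[0,0,0.28],"hand":0.2},{"slide":[54.2,-49.1,0],"twist":[0,0,0.28],"hand":0.2},{"slide":[54.2,-49.1,0],"twist":[0,0,0.28],"hand":0.2},{"slide":[54.2,-49.1,9.8],"twist":[0,0,0.28],"hand":0.2},{"slide":[54.2,-49.1,9.8],"twist":[0,0,0.28],"hand":0.2}]' 30; python3 -c "
from h import *
go(.5347,.0927,.05,-.045)"
```

```text
time: 1.97
ee_pos: [0.5363, 0.0944, 0.165]
orientation: [[0.999, -0.043, 0.005], [-0.043, -0.999, -0.0], [0.005, -0.0, -1.0]]
force: [0.3, -1.1, -1.9]
finger_gap: 0.0516
grip_force: 0.0
slide cm [-0.21  0.18 11.5 ] twist z 0.002 yaw -0.043
```

```bash
python3 -m pendant '[{"slide":[-0.1,0.1,4],"twist":[0,0,0],"hand":0.2},{"slide":[-0.1,0.1,8],"twist":[0,0,0],"hand":0.2},{"slide":[-0.1,0.1,10.5],"twist":[0,0,0],"hand":0.2},{"slide":[-0.1,0.1,10.5],"twist":[0,0,0],"hand":0.2},{"slide":[-0.1,0.1,10.5],"twist":[0,0,0],"hand":-0.8},{"slide":[-0.1,0.1,10.5],"twist":[0,0,0],"hand":-0.8},{"slide":[-0.1,0.1,10.5],"twist":[0,0,0],"hand":-0.8},{"slide":[-0.1,0.1,10.5],"twist":[0,0,0],"hand":-0.8},{"slide":[-0.1,0.1,10.5],"twist":[0,0,0],"hand":-0.8},{"slide":[-0.1,0.1,10.5],"twist":[0,0,0],"hand":-0.8}]' 30
```

```text
time: 2.8
ee_pos: [0.5352, 0.0921, 0.0622]
orientation: [[0.999, -0.045, 0.004], [-0.045, -0.999, -0.0], [0.004, -0.0, -1.0]]
force: [-1.1, 0.3, 8.8]
finger_gap: 0.0129
grip_force: 32.0
```

```bash
python3 -m pendant '[{"slide":[0,1,0],"twist":[0,0,0],"hand":-0.8},{"slide":[0,2,0],"twist":[0,0,0],"hand":-0.8},{"slide":[0,3,0],"twist":[0,0,0],"hand":-0.8},{"slide":[0,4,0],"twist":[0,0,0],"hand":-0.8},{"slide":[0,4.5,0],"twist":[0,0,0],"hand":-0.8},{"slide":[0,5,0],"twist":[0,0,0],"hand":-0.8},{"slide":[0,5,0],"twist":[0,0,0],"hand":-0.8}]'; python3 -m pendant '[{"slide":[0,0.3,0],"twist":[0,0,0],"hand":-0.8},{"slide":[0,0.6,0],"twist":[0,0,0],"hand":-0.8},{"slide":[0,0.8,0],"twist":[0,0,0],"hand":-0.8},{"slide":[0,0.8,0],"twist":[0,0,0],"hand":-0.8}]'
```

```text
time: 3.38
ee_pos: [0.5323, 0.0415, 0.0622]
orientation: [[0.999, -0.046, 0.002], [-0.046, -0.999, -0.0], [0.002, 0.0, -1.0]]
force: [-4.7, -1.4, 10.3]
finger_gap: 0.0134
grip_force: 32.5
time: 3.72
ee_pos: [0.5322, 0.041, 0.0621]
orientation: [[0.999, -0.047, 0.004], [-0.047, -0.999, 0.012], [0.004, -0.012, -1.0]]
force: [4.3, 48.3, 9.9]
finger_gap: 0.0133
grip_force: 34.7
```

```bash
python3 -m pendant '[{"slide":[0,-0.7,0],"twist":[0,0,0],"hand":-0.8},{"slide":[0,-0.7,0],"twist":[0,0,0],"hand":0.2},{"slide":[0,-0.7,0],"twist":[0,0,0],"hand":0.2},{"slide":[0,-0.7,0],"twist":[0,0,0],"hand":0.2},{"slide":[0,-0.7,-4],"twist":[0,0,0],"hand":0.3},{"slide":[0,-0.7,-8],"twist":[0,0,0],"hand":0.3},{"slide":[0,-0.7,-11],"twist":[0,0,0],"hand":0.3},{"slide":[3,3,-12],"twist":[0,0,0],"hand":0.3},{"slide":[6,6,-12],"twist":[0,0,0],"hand":0.3},{"slide":[9.3,10.3,-12],"twist":[0,0,0],"hand":0.3},{"slide":[9.3,10.3,-12],"twist":[0,0,0],"hand":0.3},{"slide":[9.3,10.3,-12],"twist":[0,0,0],"hand":0.3},{"slide":[9.3,10.3,-12],"twist":[0,0,0],"hand":0.3}]'; python3 - <<'E'
from h import *
c=snap('top','t1.png'); sd=snap('side','s1.png')
a=cv2.resize(c['image'],(560,420)); 
I=c['image'];J=sd['image']
u,v=map(int,proj(c,(.539,.191,.079)));u2,v2=map(int,proj(sd,(.539,.191,.079)));print(u,v,u2,v2)
u3,v3=map(int,proj(sd,(.62,-.075,.084)));print(u3,v3)
cr=lambda I,u,v:cv2.resize(I[v-20:v+20,u-20:u+20],(266,266),interpolation=cv2.INTER_CUBIC)
m=np.hstack([cr(I,u,v),cr(J,u2,v2),cr(J,u3,v3)]);cv2.imwrite('pics/tiles3.png',m[:,:,::-1])
E
```

```text
time: 4.8
ee_pos: [0.6195, -0.0742, 0.1794]
orientation: [[0.999, -0.047, -0.001], [-0.047, -0.999, 0.0], [-0.001, -0.0, -1.0]]
force: [-0.0, 1.7, 0.2]
finger_gap: 0.0557
grip_force: 0.0
137 218 234 154
290 200
```

View pics/tiles3.png

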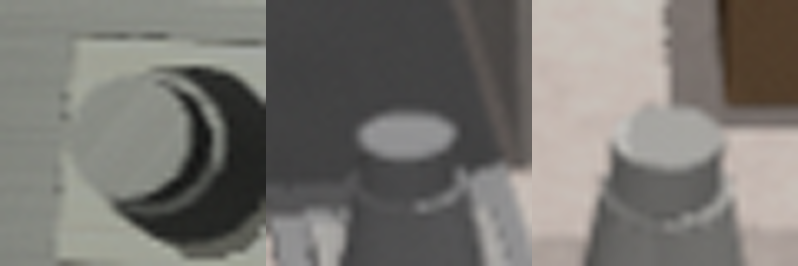

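View pics/s1.png

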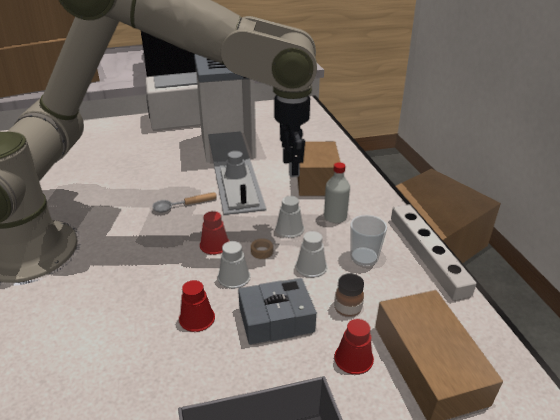

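```bash
python3 -m pendant '[{"slide":[0.05,0,4],"twist":[0,0,0],"hand":0.3},{"slide":[0.05,0,7],"twist":[0,0,0],"hand":0.3},{"slide":[0.05,0,9],"twist":[0,0,0],"hand":0.3},{"slide":[0.05,0,9.8],"twist":[0,0,0],"hand":0.3},{"slide":[0.05,0,9.8],"twist":[0,0,0],"hand":0.3},{"slide":[0.05,0,9.8],"twist":[0,0,0],"hand":-0.3},{"slide":[0.05,0,9.8],"twist":[0,0,0],"hand":-0.3},{"slide":[0.05,0,9.8],"twist":[0,0,0],"hand":-0.3},{"slide":[0.05,0,9.8],"twist":[0,0,0],"hand":-0.3},{"slide":[0.05,0,9.8],"twist":[0,0,0],"hand":-0.3}]' 25; python3 - <<'E'
from h import *
c=camera('top');print(onz(c,136.2,218,.079)); sd=camera('side'); print(onz(sd,234.7,153.8,.079))
E
```

```text
time: 5.73
ee_pos: [0.6209, -0.0731, 0.0836]
orientation: [[0.999, -0.045, 0.003], [-0.045, -0.999, -0.001], [0.003, 0.0, -1.0]]
force: [0.6, 0.4, 6.5]
finger_gap: 0.0394
grip_force: 27.4
[0.5402109  0.19293635 0.079     ]
[0.53948498 0.19524399 0.079     ]
```

```bash
python3 -m pendant '[{"slide":[0,0,-2],"twist":[0,0,0],"hand":-0.3},{"slide":[0,0,-6],"twist":[0,0,0],"hand":-0.3},{"slide":[0,0,-10],"twist":[0,0,0],"hand":-0.3},{"slide":[0,0,-12],"twist":[0,0,0],"hand":-0.3},{"slide":[-1,-3,-12],"twist":[0,0,0],"hand":-0.3},{"slide":[-2.5,-7,-12],"twist":[0,0,0],"hand":-0.3},{"slide":[-4,-11,-12],"twist":[0,0,0],"hand":-0.3},{"slide":[-5.4,-15,-12],"twist":[0,0,0],"hand":-0.3},{"slide":[-6.8,-19,-12],"twist":[0,0,0],"hand":-0.3},{"slide":[-8.3,-23,-12],"twist":[0,0,0],"hand":-0.3},{"slide":[-9,-25,-12],"twist":[0,0,0],"hand":-0.3},{"slide":[-9.3,-26.2,-12],"twist":[0,0,0],"hand":-0.3},{"slide":[-9.3,-26.2,-12],"twist":[0,0,0],"hand":-0.3},{"slide":[-9.3,-26.2,-12],"twist":[0,0,0],"hand":-0.3},{"slide":[-9.3,-26.2,-12],"twist":[0,0,0],"hand":-0.3}]' 25; python3 - <<'E'
from h import *
go(.5398,.1925,.2)
c=snap('top','t2.png'); sd=snap('side','s2.png')
u,v=map(int,proj(sd,(.54,.192,.1)));I=sd['image'];print(u,v)
cv2.imwrite('pics/s2c.png',cv2.resize(I[v-70:v+50,u-80:u+80],(640,480),interpolation=cv2.INTER_CUBIC)[:,:,::-1])
E
```

```text
time: 7.08
ee_pos: [0.5396, 0.1917, 0.202]
orientation: [[0.999, -0.046, 0.0], [-0.046, -0.999, -0.0], [0.0, 0.0, -1.0]]
force: [-0.0, -1.2, -0.4]
finger_gap: 0.0385
grip_force: 26.8
slide cm [ 0.02 -0.08  0.2 ] twist z 0 yaw -0.046
234 147
```

View pics/s2c.png

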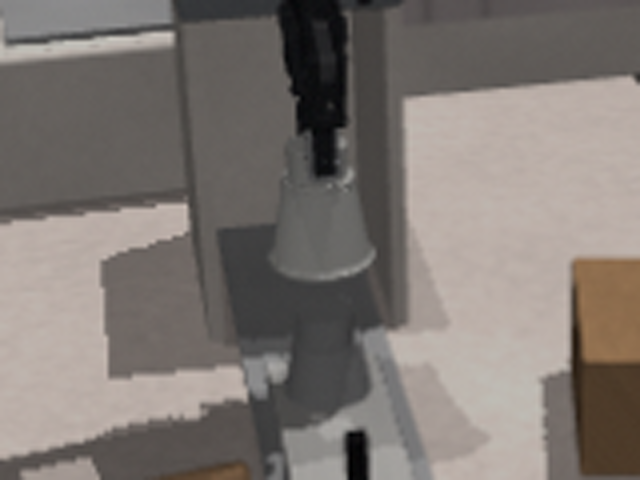

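```bash
python3 -m pendant '[{"slide":[0,0,3],"twist":[0,0,0],"hand":-0.3},{"slide":[0,-0.05,5],"twist":[0,0,0],"hand":-0.3},{"slide":[0,-0.05,6.5],"twist":[0,0,0],"hand":-0.3},{"slide":[0,-0.05,7.4],"twist":[0,0,0],"hand":-0.3},{"slide":[0,-0.05,7.8],"twist":[0,0,0],"hand":-0.3},{"slide":[0,-0.05,8.1],"twist":[0,0,0],"hand":-0.3},{"slide":[0,-0.05,8.1],"twist":[0,0,0],"hand":-0.3},{"slide":[0,-0.05,8.1],"twist":[0,0,0],"hand":-0.3}]' 25
```

```text
time: 7.85
ee_pos: [0.5395, 0.1934, 0.1218]
orientation: [[0.999, -0.045, 0.001], [-0.045, -0.999, 0.0], [0.001, -0.0, -1.0]]
force: [-0.5, -0.3, -1.4]
finger_gap: 0.039
grip_force: 26.8
```

```bash
python3 -m pendant '[{"slide":[0,0,0.2],"twist":[0,0,0],"hand":-0.3},{"slide":[0,0,0.3],"twist":[0,0,0],"hand":-0.3},{"slide":[0,0,0.3],"twist":[0,0,0],"hand":-0.3},{"slide":[0,0,0.3],"twist":[0,0,0],"hand":0.3},{"slide":[0,0,0.3],"twist":[0,0,0],"hand":0.3},{"slide":[0,0,0.3],"twist":[0,0,0],"hand":0.3},{"slide":[0,0,-1],"twist":[0,0,0],"hand":0.3},{"slide":[0,0,-3],"twist":[0,0,0],"hand":0.3},{"slide":[0,0,-5],"twist":[0,0,0],"hand":0.1},{"slide":[0,0,-5],"twist":[0,0,0],"hand":-1},{"slide":[0,0,-5],"twist":[0,0,0],"hand":-1},{"slide":[0,0,-5],"twist":[0,0,0],"hand":-1},{"slide":[0,0,-5],"twist":[0,0,0],"hand":-1},{"slide":[0,0,-5],"twist":[0,0,0],"hand":-1},{"slide":[0,0,-5],"twist":[0,0,0],"hand":-1},{"slide":[0,0,-5],"twist":[0,0,0],"hand":-1}]' 25; python3 - <<'E'
from h import *
go(.5398,.1925,.14)
sd=snap('side','s3.png')
u,v=map(int,proj(sd,(.54,.192,.1)));I=sd['image']
cv2.imwrite('pics/s3c.png',cv2.resize(I[v-70:v+50,u-80:u+80],(640,480),interpolation=cv2.INTER_CUBIC)[:,:,::-1])
E
```

```text
time: 9.18
ee_pos: [0.539, 0.1934, 0.1706]
orientation: [[0.999, -0.045, -0.001], [-0.045, -0.999, -0.0], [-0.001, 0.0, -1.0]]
force: [-0.6, -0.3, -0.3]
finger_gap: -0.0001
grip_force: 0.0
slide cm [0.09 0.09 3.06] twist z 0 yaw -0.045
```

View pics/s3c.png

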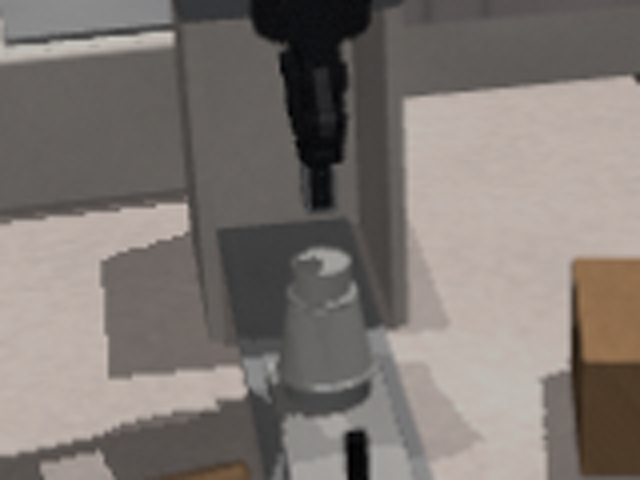

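The cup now rests upright on the cone. Next I press it down in small steps, watching the force.

```bash
python3 -m pendant '[{"slide":[0,0,2],"twist":[0,0,0],"hand":-1},{"slide":[0,0,3],"twist":[0,0,0],"hand":-1},{"slide":[0,0,3.2],"twist":[0,0,0],"hand":-1},{"slide":[0,0,3.2],"twist":[0,0,0],"hand":-1},{"slide":[0,0,3.2],"twist":[0,0,0],"hand":-1}]'; python3 -m pendant '[{"slide":[0,0,0.2],"twist":[0,0,0],"hand":-1},{"slide":[0,0,0.4],"twist":[0,0,0],"hand":-1},{"slide":[0,0,0.4],"twist":[0,0,0],"hand":-1},{"slide":[0,0,0.4],"twist":[0,0,0],"hand":-1}]';
```

```text
time: 9.65
ee_pos: [0.5393, 0.1935, 0.1394]
orientation: [[0.999, -0.045, 0.0], [-0.045, -0.999, 0.0], [0.0, -0.0, -1.0]]
force: [0.1, 1.0, 0.3]
finger_gap: -0.0004
grip_force: 0.0
time: 9.98
ee_pos: [0.5391, 0.1934, 0.1351]
orientation: [[0.999, -0.045, 0.0], [-0.045, -0.999, 0.0], [0.0, -0.0, -1.0]]
force: [-0.5, -0.2, -0.0]
finger_gap: 0.0002
grip_force: 0.0
```

```bash
python3 -m pendant '[{"slide":[0,0,0.2],"twist":[0,0,0],"hand":-1},{"slide":[0,0,0.3],"twist":[0,0,0],"hand":-1},{"slide":[0,0,0.3],"twist":[0,0,0],"hand":-1},{"slide":[0,0,0.3],"twist":[0,0,0],"hand":-1}]';python3 -m pendant '[{"slide":[0,0,0.1],"twist":[0,0,0],"hand":-1},{"slide":[0,0,0.2],"twist":[0,0,0],"hand":-1},{"slide":[0,0,0.2],"twist":[0,0,0],"hand":-1},{"slide":[0,0,0.2],"twist":[0,0,0],"hand":-1}]';
```

```text
time: 10.32
ee_pos: [0.5393, 0.1935, 0.1323]
orientation: [[0.999, -0.045, 0.001], [-0.045, -0.999, 0.0], [0.001, -0.0, -1.0]]
force: [0.5, 0.5, 4.5]
finger_gap: 0.0003
grip_force: 2.1
time: 10.65
ee_pos: [0.5393, 0.1935, 0.1304]
orientation: [[0.999, -0.045, 0.001], [-0.045, -0.999, 0.0], [0.001, -0.0, -1.0]]
force: [0.0, 0.0, 5.2]
finger_gap: -0.0001
grip_force: 2.6
```

```bash
python3 -m pendant '[{"slide":[0,0,0.1],"twist":[0,0,0],"hand":-1},{"slide":[0,0,0.2],"twist":[0,0,0],"hand":-1},{"slide":[0,0,0.2],"twist":[0,0,0],"hand":-1},{"slide":[0,0,0.2],"twist":[0,0,0],"hand":-1}]';python3 -m pendant '[{"slide":[0,0,0.1],"twist":[0,0,0],"hand":-1},{"slide":[0,0,0.1],"twist":[0,0,0],"hand":-1},{"slide":[0,0,0.1],"twist":[0,0,0],"hand":-1}]';
```

```text
time: 10.98
ee_pos: [0.5394, 0.1935, 0.1286]
orientation: [[0.999, -0.045, 0.001], [-0.045, -0.999, 0.0], [0.001, -0.0, -1.0]]
force: [-0.1, -0.4, 7.4]
finger_gap: 0.0
grip_force: 3.3
time: 11.23
ee_pos: [0.5394, 0.1935, 0.1277]
orientation: [[0.999, -0.045, 0.001], [-0.045, -0.999, 0.0], [0.001, -0.0, -1.0]]
force: [-1.3, 0.2, 7.6]
finger_gap: 0.0003
grip_force: 3.8
```

```bash
python3 -m pendant '[{"slide":[0,0,-1],"twist":[0,0,0],"hand":-1},{"slide":[0,0,-4],"twist":[0,0,0],"hand":-0.5},{"slide":[0,0,-7.5],"twist":[0,0,0],"hand":0.3},{"slide":[2,6,-7.5],"twist":[0,0,0],"hand":0.3},{"slide":[3,10,-7.5],"twist":[0,0,0],"hand":0.3},{"slide":[4,14,-7.5],"twist":[0,0,0],"hand":0.3},{"slide":[5,18,-7.5],"twist":[0,0,0],"hand":0.3},{"slide":[6,22,-7.5],"twist":[0,0,0],"hand":0.3},{"slide":[7,26,-7.5],"twist":[0,0,0],"hand":0.3},{"slide":[8,30,-7.5],"twist":[0,0,0],"hand":0.3},{"slide":[9,34,-7.5],"twist":[0,0,0],"hand":0.3},{"slide":[10,38,-7.5],"twist":[0,0,0],"hand":0.3},{"slide":[10.7,41,-7.5],"twist":[0,0,0],"hand":0.3},{"slide":[10.7,41,-7.5],"twist":[0,0,0],"hand":0.3},{"slide":[10.7,41,-7.5],"twist":[0,0,0],"hand":0.3},{"slide":[10.7,41,-7.5],"twist":[0,0,0],"hand":0.3}]'; python3 - <<'E'
from h import *
go(.628,-.2205,.08)
sd=snap('side','s4.png'); c=snap('top','t4.png')
J=sd['image'];I=c['image']
cr=lambda I,u,v:cv2.resize(I[v-20:v+20,u-20:u+20],(266,266),interpolation=cv2.INTER_CUBIC)
T=[]
for im,k,p in ((J,sd,(.628,-.2205,.084)),(J,sd,(.4586,-.212,.084)),(I,c,(.4586,-.212,.084)),(I,c,(.54,.193,.112)),(J,sd,(.54,.193,.112)),(I,c,(.628,-.2205,.084))):
    u,v=map(int,proj(k,p));print(u,v);T.append(cr(im,u,v))
cv2.imwrite('pics/tiles4.png',np.vstack([np.hstack(T[:3]),np.hstack(T[3:])])[:,:,::-1])
E
```

```text
time: 12.57
ee_pos: [0.6272, -0.2205, 0.2018]
orientation: [[0.999, -0.046, -0.001], [-0.046, -0.999, 0.001], [-0.001, -0.001, -1.0]]
force: [-0.3, 0.0, -0.2]
finger_gap: 0.0556
grip_force: 0.0
slide cm [9.000e-02 1.000e-02 1.218e+01] twist z 0 yaw -0.046
312 236
233 246
325 254
130 216
234 143
328 175
```

View pics/tiles4.png

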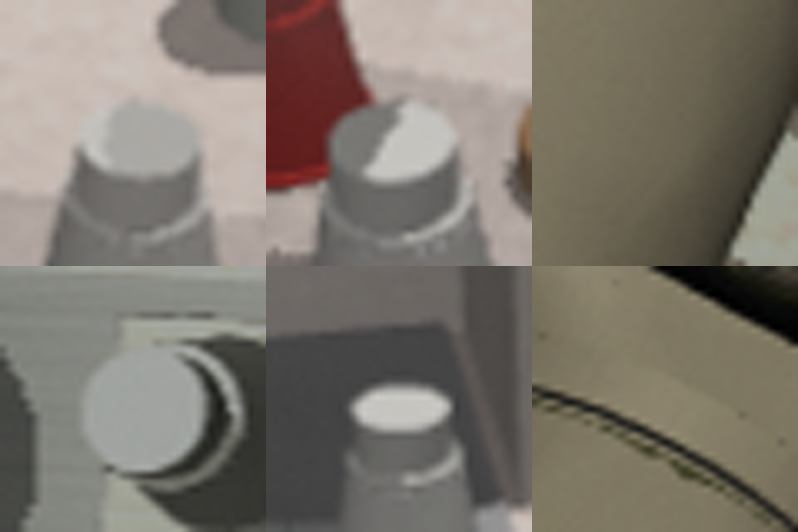

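Cups B and C haven't moved, and cup 1 stands straight on the cone. Next I grip B.

```bash
python3 -m pendant '[{"slide":[0.1,0,4],"twist":[0,0,0],"hand":0.3},{"slide":[0.1,0,8],"twist":[0,0,0],"hand":0.3},{"slide":[0.1,0,10.5],"twist":[0,0,0],"hand":0.3},{"slide":[0.1,0,12],"twist":[0,0,0],"hand":0.3},{"slide":[0.1,0,12],"twist":[0,0,0],"hand":0.3},{"slide":[0.1,0,12],"twist":[0,0,0],"hand":-0.3},{"slide":[0.1,0,12],"twist":[0,0,0],"hand":-0.3},{"slide":[0.1,0,12],"twist":[0,0,0],"hand":-0.3},{"slide":[0.1,0,12],"twist":[0,0,0],"hand":-0.3},{"slide":[0.1,0,12],"twist":[0,0,0],"hand":-0.3}]' 25; python3 - <<'E'
from h import *
c=camera('top'); sd=camera('side')
o1,d1=ray(c,131.75,217);o2,d2=ray(sd,233.8,143.7)
t=np.linalg.lstsq(np.c_[d1,-d2],o2-o1,rcond=None)[0];print(o1+d1*t[0],o2+d2*t[1])
s=manip.sense()['ee_pos'];print(np.array(s))
go(.5395,.1935,.21)
E
```

```text
time: 13.5
ee_pos: [0.629, -0.2211, 0.0833]
orientation: [[0.999, -0.045, 0.002], [-0.045, -0.999, -0.001], [0.002, 0.001, -1.0]]
force: [0.1, 0.8, 2.5]
finger_gap: 0.0389
grip_force: 27.5
[0.53889816 0.19072722 0.11243082] [0.53766801 0.19089477 0.11236024]
[ 0.62898908 -0.2211873   0.08327603]
slide cm [-10.79 -41.01 -12.72] twist z 0 yaw -0.045
```

```bash
python3 -m pendant '[{"slide":[0,0,-2],"twist":[0,0,0],"hand":-0.3},{"slide":[0,0,-6],"twist":[0,0,0],"hand":-0.3},{"slide":[0,0,-10],"twist":[0,0,0],"hand":-0.3},{"slide":[0,0,-14],"twist":[0,0,0],"hand":-0.3},{"slide":[-1,-4,-14.5],"twist":[0,0,0],"hand":-0.3},{"slide":[-2,-8,-14.5],"twist":[0,0,0],"hand":-0.3},{"slide":[-3,-12,-14.5],"twist":[0,0,0],"hand":-0.3},{"slide":[-4,-16,-14.5],"twist":[0,0,0],"hand":-0.3},{"slide":[-5,-20,-14.5],"twist":[0,0,0],"hand":-0.3},{"slide":[-6,-24,-14.5],"twist":[0,0,0],"hand":-0.3},{"slide":[-7,-28,-14.5],"twist":[0,0,0],"hand":-0.3},{"slide":[-8,-32,-14.5],"twist":[0,0,0],"hand":-0.3},{"slide":[-9,-36,-14.5],"twist":[0,0,0],"hand":-0.3},{"slide":[-10,-39,-14.5],"twist":[0,0,0],"hand":-0.3},{"slide":[-10.8,-40.9,-14.5],"twist":[0,0,0],"hand":-0.3},{"slide":[-10.8,-40.9,-14.5],"twist":[0,0,0],"hand":-0.3},{"slide":[-10.8,-40.9,-14.5],"twist":[0,0,0],"hand":-0.3},{"slide":[-10.8,-40.9,-14.5],"twist":[0,0,0],"hand":-0.3}]' 25; python3 -c "
from h import *
go(.5392,.1928,.156)"
```

```text
time: 15.1
ee_pos: [0.5392, 0.1918, 0.2269]
orientation: [[0.999, -0.046, -0.0], [-0.046, -0.999, -0.0], [-0.0, 0.0, -1.0]]
force: [0.1, -0.3, 0.3]
finger_gap: 0.0386
grip_force: 27.2
slide cm [-0.01 -0.11  7.09] twist z 0 yaw -0.046
```

```bash
python3 -m pendant '[{"slide":[0,-0.1,3],"twist":[0,0,0],"hand":-0.3},{"slide":[0,-0.1,5],"twist":[0,0,0],"hand":-0.3},{"slide":[0,-0.1,6.5],"twist":[0,0,0],"hand":-0.3},{"slide":[0,-0.1,7.1],"twist":[0,0,0],"hand":-0.3},{"slide":[0,-0.1,7.4],"twist":[0,0,0],"hand":-0.3},{"slide":[0,-0.1,7.4],"twist":[0,0,0],"hand":-0.3},{"slide":[0,-0.1,7.4],"twist":[0,0,0],"hand":-0.3}]' 25
```

```text
time: 15.68
ee_pos: [0.5397, 0.1931, 0.1539]
orientation: [[0.999, -0.046, 0.002], [-0.046, -0.999, 0.0], [0.002, -0.0, -1.0]]
force: [-0.4, 0.7, -1.2]
finger_gap: 0.0389
grip_force: 27.2
```

```bash
python3 -m pendant '[{"slide":[0,0,0.2],"twist":[0,0,0],"hand":-0.3},{"slide":[0,0,0.2],"twist":[0,0,0],"hand":-0.3},{"slide":[0,0,0.2],"twist":[0,0,0],"hand":0.3},{"slide":[0,0,0.2],"twist":[0,0,0],"hand":0.3},{"slide":[0,0,0.2],"twist":[0,0,0],"hand":0.3},{"slide":[0,0,-1],"twist":[0,0,0],"hand":0.3},{"slide":[0,0,-3],"twist":[0,0,0],"hand":0.3},{"slide":[0,0,-5],"twist":[0,0,0],"hand":0.1},{"slide":[0,0,-5],"twist":[0,0,0],"hand":-1},{"slide":[0,0,-5],"twist":[0,0,0],"hand":-1},{"slide":[0,0,-5],"twist":[0,0,0],"hand":-1},{"slide":[0,0,-5],"twist":[0,0,0],"hand":-1},{"slide":[0,0,-5],"twist":[0,0,0],"hand":-1},{"slide":[0,0,-5],"twist":[0,0,0],"hand":-1},{"slide":[0,0,-5],"twist":[0,0,0],"hand":-1}]' 25; python3 - <<'E'
from h import *
go(.5395,.193,.17)
sd=snap('side','s5.png')
u,v=map(int,proj(sd,(.54,.192,.13)));I=sd['image']
cv2.imwrite('pics/s5c.png',cv2.resize(I[v-60:v+60,u-80:u+80],(640,480),interpolation=cv2.INTER_CUBIC)[:,:,::-1])
E
```

```text
time: 16.93
ee_pos: [0.539, 0.1934, 0.2026]
orientation: [[0.999, -0.045, -0.001], [-0.045, -0.999, -0.0], [-0.001, 0.0, -1.0]]
force: [-0.6, -0.4, -0.3]
finger_gap: 0.0001
grip_force: 0.0
slide cm [0.06 0.04 3.26] twist z 0 yaw -0.045
```

View pics/s5c.png

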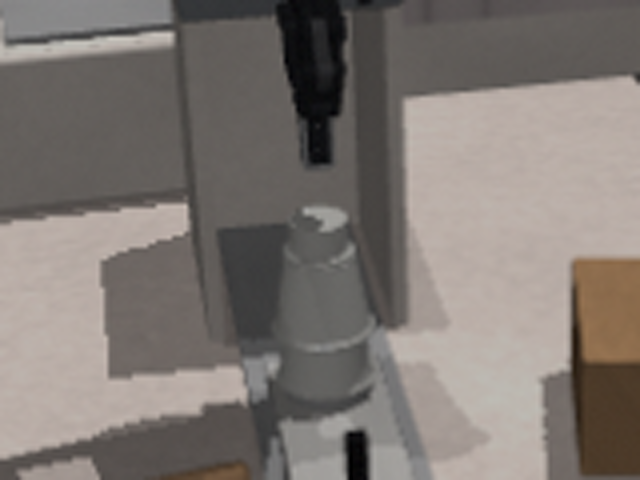

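Cup 2 is nested upright over cup 1. Next I press it down.

```bash
python3 -m pendant '[{"slide":[0,0,2],"twist":[0,0,0],"hand":-1},{"slide":[0,0,3],"twist":[0,0,0],"hand":-1},{"slide":[0,0,3.3],"twist":[0,0,0],"hand":-1},{"slide":[0,0,3.5],"twist":[0,0,0],"hand":-1},{"slide":[0,0,3.5],"twist":[0,0,0],"hand":-1},{"slide":[0,0,3.5],"twist":[0,0,0],"hand":-1}]'; python3 -m pendant '[{"slide":[0,0,0.2],"twist":[0,0,0],"hand":-1},{"slide":[0,0,0.3],"twist":[0,0,0],"hand":-1},{"slide":[0,0,0.3],"twist":[0,0,0],"hand":-1},{"slide":[0,0,0.3],"twist":[0,0,0],"hand":-1}]';python3 -m pendant '[{"slide":[0,0,0.1],"twist":[0,0,0],"hand":-1},{"slide":[0,0,0.2],"twist":[0,0,0],"hand":-1},{"slide":[0,0,0.2],"twist":[0,0,0],"hand":-1},{"slide":[0,0,0.2],"twist":[0,0,0],"hand":-1}]'
```

```text
time: 17.48
ee_pos: [0.5393, 0.1935, 0.1685]
orientation: [[0.999, -0.045, 0.001], [-0.045, -0.999, 0.0], [0.001, -0.0, -1.0]]
force: [-1.0, 0.0, -0.3]
finger_gap: 0.0002
grip_force: 0.0
time: 17.82
ee_pos: [0.5392, 0.1934, 0.1652]
orientation: [[0.999, -0.045, 0.0], [-0.045, -0.999, 0.0], [0.0, -0.0, -1.0]]
force: [-0.4, -0.1, 0.3]
finger_gap: 0.0001
grip_force: 0.5
time: 18.15
ee_pos: [0.5393, 0.1935, 0.1635]
orientation: [[0.999, -0.045, 0.001], [-0.045, -0.999, 0.0], [0.001, -0.0, -1.0]]
force: [-0.5, 0.4, 5.5]
finger_gap: -0.0001
grip_force: 2.6
```

```bash
python3 -m pendant '[{"slide":[0,0,0.1],"twist":[0,0,0],"hand":-1},{"slide":[0,0,0.2],"twist":[0,0,0],"hand":-1},{"slide":[0,0,0.2],"twist":[0,0,0],"hand":-1},{"slide":[0,0,0.2],"twist":[0,0,0],"hand":-1}]'; python3 -m pendant '[{"slide":[0,0,0.1],"twist":[0,0,0],"hand":-1},{"slide":[0,0,0.15],"twist":[0,0,0],"hand":-1},{"slide":[0,0,0.15],"twist":[0,0,0],"hand":-1},{"slide":[0,0,0.15],"twist":[0,0,0],"hand":-1}]'
```

```text
time: 18.48
ee_pos: [0.5393, 0.1935, 0.1615]
orientation: [[0.999, -0.045, 0.001], [-0.045, -0.999, 0.0], [0.001, -0.0, -1.0]]
force: [-0.4, -0.1, 6.0]
finger_gap: 0.0003
grip_force: 2.9
time: 18.82
ee_pos: [0.5395, 0.1935, 0.1603]
orientation: [[0.999, -0.045, 0.002], [-0.045, -0.999, 0.0], [0.002, -0.0, -1.0]]
force: [-0.5, -0.2, 7.0]
finger_gap: -0.0001
grip_force: 3.7
```

```bash
python3 -m pendant '[{"slide":[0,0,-1],"twist":[0,0,0],"hand":-1},{"slide":[0,0,-4],"twist":[0,0,0],"hand":-0.5},{"slide":[0,0,-5],"twist":[0,0,0],"hand":0.3},{"slide":[-0.6,4,-5],"twist":[0,0,0],"hand":0.3},{"slide":[-1.2,8,-5],"twist":[0,0,0],"hand":0.3},{"slide":[-1.8,12,-5],"twist":[0,0,0],"hand":0.3},{"slide":[-2.4,16,-5],"twist":[0,0,0],"hand":0.3},{"slide":[-3,20,-5],"twist":[0,0,0],"hand":0.3},{"slide":[-3.6,24,-5],"twist":[0,0,0],"hand":0.3},{"slide":[-4.2,28,-5],"twist":[0,0,0],"hand":0.3},{"slide":[-4.8,32,-5],"twist":[0,0,0],"hand":0.3},{"slide":[-5.4,36,-5],"twist":[0,0,0],"hand":0.3},{"slide":[-6.3,40,-5],"twist":[0,0,0],"hand":0.3},{"slide":[-6.3,40.9,-5],"twist":[0,0,0],"hand":0.3},{"slide":[-6.3,40.9,-5],"twist":[0,0,0],"hand":0.3},{"slide":[-6.3,40.9,-5],"twist":[0,0,0],"hand":0.3}]'; python3 - <<'E'
from h import *
go(.458,-.212,.08)
sd=snap('side','s6.png'); c=snap('top','t6.png')
J=sd['image'];I=c['image']
cr=lambda I,u,v:cv2.resize(I[v-20:v+20,u-20:u+20],(266,266),interpolation=cv2.INTER_CUBIC)
T=[]
for im,k,p in ((J,sd,(.4586,-.212,.084)),(I,c,(.54,.192,.145)),(J,sd,(.54,.192,.145))):
    u,v=map(int,proj(k,p));print(u,v);T.append(cr(im,u,v))
cv2.imwrite('pics/tiles6.png',np.hstack(T)[:,:,::-1])
E
```

```text
time: 20.15
ee_pos: [0.4576, -0.212, 0.2093]
orientation: [[0.999, -0.046, -0.0], [-0.046, -0.999, 0.001], [-0.0, -0.001, -1.0]]
force: [-0.5, 0.4, 0.6]
finger_gap: 0.0557
grip_force: 0.0
slide cm [4.000e-02 1.000e-02 1.293e+01] twist z 0 yaw -0.046
233 246
125 214
234 132
```

View pics/tiles6.png

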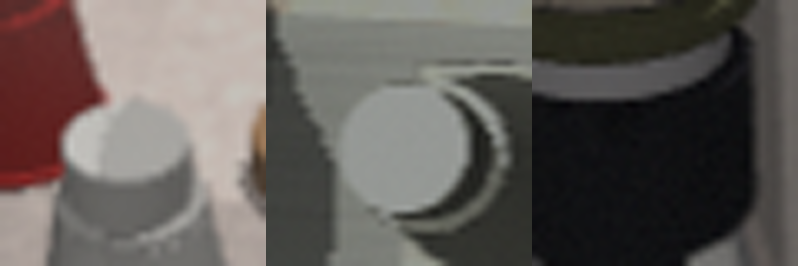

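Cup C hasn't moved, and the stack looks right from above; the side view of it is blocked by the wrist. Next I grip C.

```bash
python3 -m pendant '[{"slide":[0.05,0,4],"twist":[0,0,0],"hand":0.3},{"slide":[0.05,0,8],"twist":[0,0,0],"hand":0.3},{"slide":[0.05,0,11],"twist":[0,0,0],"hand":0.3},{"slide":[0.05,0,12.7],"twist":[0,0,0],"hand":0.3},{"slide":[0.05,0,12.7],"twist":[0,0,0],"hand":0.3},{"slide":[0.05,0,12.7],"twist":[0,0,0],"hand":-0.3},{"slide":[0.05,0,12.7],"twist":[0,0,0],"hand":-0.3},{"slide":[0.05,0,12.7],"twist":[0,0,0],"hand":-0.3},{"slide":[0.05,0,12.7],"twist":[0,0,0],"hand":-0.3},{"slide":[0.05,0,12.7],"twist":[0,0,0],"hand":-0.3}]' 25; python3 - <<'E'
from h import *
c=camera('top');print(onz(c,125.25,215.75,.1445))
go(.5394,.193,.255)
E
```

```text
time: 21.08
ee_pos: [0.4586, -0.2125, 0.0835]
orientation: [[0.999, -0.045, 0.002], [-0.045, -0.999, -0.001], [0.002, 0.001, -1.0]]
force: [-0.2, 1.4, 3.7]
finger_gap: 0.0391
grip_force: 26.8
[0.53809141 0.19239411 0.1445    ]
slide cm [  6.26 -40.86 -17.18] twist z 0 yaw -0.045
```

```bash
python3 -m pendant '[{"slide":[0,0,-2],"twist":[0,0,0],"hand":-0.3},{"slide":[0,0,-6],"twist":[0,0,0],"hand":-0.3},{"slide":[0,0,-10],"twist":[0,0,0],"hand":-0.3},{"slide":[0,0,-14],"twist":[0,0,0],"hand":-0.3},{"slide":[0.6,-4,-17.2],"twist":[0,0,0],"hand":-0.3},{"slide":[1.2,-8,-17.2],"twist":[0,0,0],"hand":-0.3},{"slide":[1.8,-12,-17.2],"twist":[0,0,0],"hand":-0.3},{"slide":[2.4,-16,-17.2],"twist":[0,0,0],"hand":-0.3},{"slide":[3,-20,-17.2],"twist":[0,0,0],"hand":-0.3},{"slide":[3.6,-24,-17.2],"twist":[0,0,0],"hand":-0.3},{"slide":[4.2,-28,-17.2],"twist":[0,0,0],"hand":-0.3},{"slide":[4.8,-32,-17.2],"twist":[0,0,0],"hand":-0.3},{"slide":[5.4,-36,-17.2],"twist":[0,0,0],"hand":-0.3},{"slide":[6.2,-39,-17.2],"twist":[0,0,0],"hand":-0.3},{"slide":[6.2,-40.8,-17.2],"twist":[0,0,0],"hand":-0.3},{"slide":[6.2,-40.8,-17.2],"twist":[0,0,0],"hand":-0.3},{"slide":[6.2,-40.8,-17.2],"twist":[0,0,0],"hand":-0.3},{"slide":[6.2,-40.8,-17.2],"twist":[0,0,0],"hand":-0.3}]' 25; python3 -c "
from h import *
go(.5392,.193,.187)"
```

```text
time: 22.63
ee_pos: [0.5384, 0.1916, 0.2545]
orientation: [[0.999, -0.046, -0.0], [-0.046, -0.999, -0.0], [-0.0, 0.0, -1.0]]
force: [-0.4, -0.5, -1.0]
finger_gap: 0.0389
grip_force: 26.5
slide cm [ 0.07 -0.14  6.75] twist z 0 yaw -0.046
```

```bash
python3 -m pendant '[{"slide":[0.05,-0.1,3],"twist":[0,0,0],"hand":-0.3},{"slide":[0.05,-0.1,5],"twist":[0,0,0],"hand":-0.3},{"slide":[0.05,-0.1,6.2],"twist":[0,0,0],"hand":-0.3},{"slide":[0.05,-0.1,6.8],"twist":[0,0,0],"hand":-0.3},{"slide":[0.05,-0.1,7],"twist":[0,0,0],"hand":-0.3},{"slide":[0.05,-0.1,7],"twist":[0,0,0],"hand":-0.3},{"slide":[0.05,-0.1,7],"twist":[0,0,0],"hand":-0.3}]' 25
```

```text
time: 23.22
ee_pos: [0.5395, 0.1931, 0.1855]
orientation: [[0.999, -0.046, 0.002], [-0.046, -0.999, 0.0], [0.002, -0.0, -1.0]]
force: [-0.0, -0.4, -0.9]
finger_gap: 0.0392
grip_force: 26.5
```

```bash
python3 -m pendant '[{"slide":[0,0,0.1],"twist":[0,0,0],"hand":-0.3},{"slide":[0,0,0.1],"twist":[0,0,0],"hand":-0.3},{"slide":[0,0,0.1],"twist":[0,0,0],"hand":0.3},{"slide":[0,0,0.1],"twist":[0,0,0],"hand":0.3},{"slide":[0,0,0.1],"twist":[0,0,0],"hand":0.3},{"slide":[0,0,-1],"twist":[0,0,0],"hand":0.3},{"slide":[0,0,-3],"twist":[0,0,0],"hand":0.3},{"slide":[0,0,-5],"twist":[0,0,0],"hand":0.1},{"slide":[0,0,-5],"twist":[0,0,0],"hand":-1},{"slide":[0,0,-5],"twist":[0,0,0],"hand":-1},{"slide":[0,0,-5],"twist":[0,0,0],"hand":-1},{"slide":[0,0,-5],"twist":[0,0,0],"hand":-1},{"slide":[0,0,-5],"twist":[0,0,0],"hand":-1},{"slide":[0,0,-5],"twist":[0,0,0],"hand":-1},{"slide":[0,0,-5],"twist":[0,0,0],"hand":-1}]' 25; python3 - <<'E'
from h import *
go(.5395,.193,.202)
sd=snap('side','s7.png')
u,v=map(int,proj(sd,(.54,.192,.15)));I=sd['image']
cv2.imwrite('pics/s7c.png',cv2.resize(I[v-60:v+60,u-80:u+80],(640,480),interpolation=cv2.INTER_CUBIC)[:,:,::-1])
E
```

```text
time: 24.47
ee_pos: [0.539, 0.1934, 0.2341]
orientation: [[0.999, -0.045, -0.001], [-0.045, -0.999, -0.0], [-0.001, 0.0, -1.0]]
force: [-0.4, -1.4, 0.6]
finger_gap: 0.0001
grip_force: 0.0
slide cm [0.06 0.04 3.21] twist z 0 yaw -0.045
```

View pics/s7c.png

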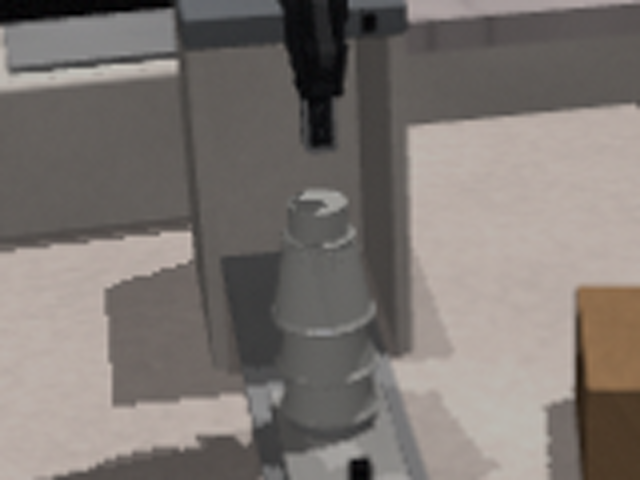

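All three cups are stacked upright. Next I press the third.

```bash
python3 -m pendant '[{"slide":[0,0,2],"twist":[0,0,0],"hand":-1},{"slide":[0,0,3],"twist":[0,0,0],"hand":-1},{"slide":[0,0,3.3],"twist":[0,0,0],"hand":-1},{"slide":[0,0,3.3],"twist":[0,0,0],"hand":-1},{"slide":[0,0,3.3],"twist":[0,0,0],"hand":-1}]'; python3 -m pendant '[{"slide":[0,0,0.2],"twist":[0,0,0],"hand":-1},{"slide":[0,0,0.4],"twist":[0,0,0],"hand":-1},{"slide":[0,0,0.4],"twist":[0,0,0],"hand":-1},{"slide":[0,0,0.4],"twist":[0,0,0],"hand":-1}]';python3 -m pendant '[{"slide":[0,0,0.1],"twist":[0,0,0],"hand":-1},{"slide":[0,0,0.2],"twist":[0,0,0],"hand":-1},{"slide":[0,0,0.2],"twist":[0,0,0],"hand":-1},{"slide":[0,0,0.2],"twist":[0,0,0],"hand":-1}]'
```

```text
time: 24.93
ee_pos: [0.5392, 0.1935, 0.2019]
orientation: [[0.999, -0.045, 0.0], [-0.045, -0.999, 0.0], [0.0, -0.0, -1.0]]
force: [-0.2, 0.2, 0.3]
finger_gap: -0.0
grip_force: 0.0
time: 25.27
ee_pos: [0.5391, 0.1934, 0.1977]
orientation: [[0.999, -0.045, 0.0], [-0.045, -0.999, 0.0], [0.0, -0.0, -1.0]]
force: [0.1, -0.1, 0.6]
finger_gap: -0.0001
grip_force: 0.4
time: 25.6
ee_pos: [0.5394, 0.1935, 0.1961]
orientation: [[0.999, -0.045, 0.001], [-0.045, -0.999, 0.0], [0.001, -0.0, -1.0]]
force: [-1.0, -0.3, 4.8]
finger_gap: -0.0001
grip_force: 2.7
```

```bash
python3 -m pendant '[{"slide":[0,0,0.1],"twist":[0,0,0],"hand":-1},{"slide":[0,0,0.2],"twist":[0,0,0],"hand":-1},{"slide":[0,0,0.2],"twist":[0,0,0],"hand":-1},{"slide":[0,0,0.2],"twist":[0,0,0],"hand":-1}]'; python3 -m pendant '[{"slide":[0,0,0.1],"twist":[0,0,0],"hand":-1},{"slide":[0,0,0.15],"twist":[0,0,0],"hand":-1},{"slide":[0,0,0.15],"twist":[0,0,0],"hand":-1},{"slide":[0,0,0.15],"twist":[0,0,0],"hand":-1}]'
```

```text
time: 25.93
ee_pos: [0.5394, 0.1935, 0.1942]
orientation: [[0.999, -0.045, 0.001], [-0.045, -0.999, 0.0], [0.001, -0.0, -1.0]]
force: [-0.1, -0.2, 5.4]
finger_gap: -0.0002
grip_force: 3.0
time: 26.27
ee_pos: [0.5395, 0.1935, 0.1929]
orientation: [[0.999, -0.045, 0.002], [-0.045, -0.999, 0.0], [0.002, -0.0, -1.0]]
force: [-0.4, -0.7, 7.3]
finger_gap: 0.0002
grip_force: 3.6
```

```bash
python3 -m pendant '[{"slide":[0,0,-1],"twist":[0,0,0],"hand":-1},{"slide":[0,0,-4],"twist":[0,0,0],"hand":-0.5},{"slide":[0,2,-4],"twist":[0,0,0],"hand":0},{"slide":[0,6,-4],"twist":[0,0,0],"hand":0.2},{"slide":[0,10,-4],"twist":[0,0,0],"hand":0.2},{"slide":[0,14,-4],"twist":[0,0,0],"hand":0.2},{"slide":[0,15.2,-3],"twist":[0,0,0],"hand":0.2},{"slide":[0,15.2,1],"twist":[0,0,0],"hand":0.2},{"slide":[0,15.2,5],"twist":[0,0,0],"hand":0.2},{"slide":[0,15.2,9],"twist":[0,0,0],"hand":0.2},{"slide":[0,15.2,12],"twist":[0,0,0],"hand":0.2},{"slide":[0,15.2,13.2],"twist":[0,0,0],"hand":0.2},{"slide":[0,15.2,13.2],"twist":[0,0,0],"hand":0.2},{"slide":[0,15.2,13.2],"twist":[0,0,0],"hand":-0.8},{"slide":[0,15.2,13.2],"twist":[0,0,0],"hand":-0.8},{"slide":[0,15.2,13.2],"twist":[0,0,0],"hand":-0.8},{"slide":[0,15.2,13.2],"twist":[0,0,0],"hand":-0.8},{"slide":[0,15.2,13.2],"twist":[0,0,0],"hand":-0.8},{"slide":[0,15.2,13.2],"twist":[0,0,0],"hand":-0.8}]' 30; python3 - <<'E'
from h import *
sd=snap('side','s8.png')
cv2.imwrite('pics/s8c.png',cv2.resize(sd['image'][60:220,130:350],(660,480),interpolation=cv2.INTER_CUBIC)[:,:,::-1])
E
```

```text
time: 27.85
ee_pos: [0.533, 0.0417, 0.0615]
orientation: [[0.999, -0.045, 0.003], [-0.045, -0.999, -0.0], [0.003, -0.0, -1.0]]
force: [0.0, 1.1, 6.7]
finger_gap: 0.0136
grip_force: 32.0
```

View pics/s8c.png

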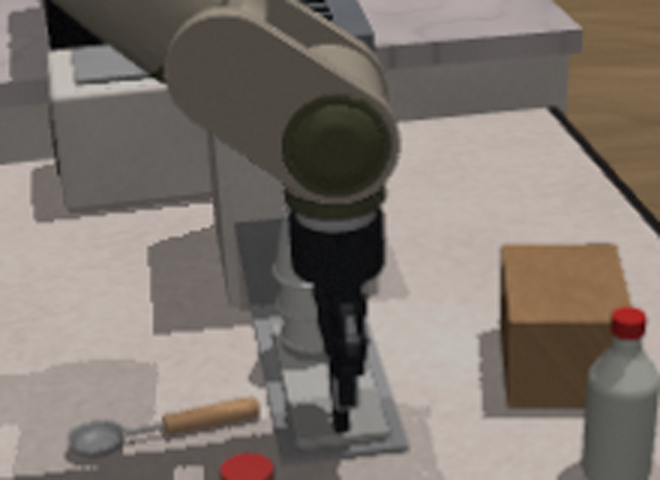

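```bash
python3 -m pendant '[{"slide":[0,-0.5,0],"twist":[0,0,0],"hand":-0.8},{"slide":[0,-1.5,0],"twist":[0,0,0],"hand":-0.8},{"slide":[0,-2.5,0],"twist":[0,0,0],"hand":-0.8},{"slide":[0,-4,0],"twist":[0,0,0],"hand":-0.8},{"slide":[0,-5.5,0],"twist":[0,0,0],"hand":-0.8},{"slide":[0,-7,0],"twist":[0,0,0],"hand":-0.8},{"slide":[0,-8.5,0],"twist":[0,0,0],"hand":-0.8},{"slide":[0,-10,0],"twist":[0,0,0],"hand":-0.8},{"slide":[0,-11.5,0],"twist":[0,0,0],"hand":-0.8},{"slide":[0,-12.5,0],"twist":[0,0,0],"hand":-0.8},{"slide":[0,-13.5,0],"twist":[0,0,0],"hand":-0.8},{"slide":[0,-14.5,0],"twist":[0,0,0],"hand":-0.8},{"slide":[0,-15,0],"twist":[0,0,0],"hand":-0.8},{"slide":[0,-15,0],"twist":[0,0,0],"hand":-0.8},{"slide":[0,-15,0],"twist":[0,0,0],"hand":-0.8}]'; python3 -m pendant '[{"slide":[0,-0.2,0],"twist":[0,0,0],"hand":-0.8},{"slide":[0,-0.5,0],"twist":[0,0,0],"hand":-0.8},{"slide":[0,-0.8,0],"twist":[0,0,0],"hand":-0.8},{"slide":[0,-1,0],"twist":[0,0,0],"hand":-0.8},{"slide":[0,-1,0],"twist":[0,0,0],"hand":-0.8}]'
```

```text
time: 29.15
ee_pos: [0.5416, 0.1919, 0.0616]
orientation: [[0.999, -0.045, 0.008], [-0.045, -0.999, 0.001], [0.008, -0.001, -1.0]]
force: [9.7, 0.7, -1.1]
finger_gap: 0.0135
grip_force: 30.9
time: 29.57
ee_pos: [0.5422, 0.2012, 0.0616]
orientation: [[0.999, -0.045, 0.008], [-0.046, -0.999, 0.0], [0.008, -0.0, -1.0]]
force: [9.6, -1.6, -1.7]
finger_gap: 0.0135
grip_force: 30.9
```

```bash
python3 -m pendant '[{"slide":[0.2,-0.2,0],"twist":[0,0,0],"hand":-0.8},{"slide":[0.2,-0.4,0],"twist":[0,0,0],"hand":-0.8},{"slide":[0.2,-0.5,0],"twist":[0,0,0],"hand":-0.8},{"slide":[0.2,-0.5,0],"twist":[0,0,0],"hand":-0.8}]'
```

```text
time: 29.9
ee_pos: [0.5423, 0.2016, 0.0615]
orientation: [[0.999, -0.045, -0.0], [-0.045, -0.999, -0.009], [0.0, 0.009, -1.0]]
force: [-4.3, -32.3, 12.7]
finger_gap: 0.0136
grip_force: 33.7
```

```bash
python3 -m pendant '[{"slide":[0,0.4,0],"twist":[0,0,0],"hand":-0.8},{"slide":[0,0.4,0],"twist":[0,0,0],"hand":0.2},{"slide":[0,0.4,0],"twist":[0,0,0],"hand":0.2},{"slide":[0,0.4,0],"twist":[0,0,0],"hand":0.2},{"slide":[0,0.4,-4],"twist":[0,0,0],"hand":0.2},{"slide":[0,0.4,-8],"twist":[0,0,0],"hand":0},{"slide":[0,0.4,-12],"twist":[0,0,0],"hand":-1},{"slide":[0,4,-14],"twist":[0,0,0],"hand":-1},{"slide":[0,8,-14],"twist":[0,0,0],"hand":-1},{"slide":[0,12,-14],"twist":[0,0,0],"hand":-1},{"slide":[0,16,-14],"twist":[0,0,0],"hand":-1},{"slide":[0,20,-14],"twist":[0,0,0],"hand":-1},{"slide":[0,24,-14],"twist":[0,0,0],"hand":-1},{"slide":[0,25,-14],"twist":[0,0,0],"hand":-1},{"slide":[0,25,-14],"twist":[0,0,0],"hand":-1}]' 30; python3 - <<'E'
from h import *
sd=snap('side','s9.png'); c=snap('top','t9.png')
J=sd['image'];I=c['image']
def cr(I,u,v,w,h,k):
    return cv2.resize(I[v-h:v+h,u-w:u+w],None,fx=k,fy=k,interpolation=cv2.INTER_CUBIC)
a,b=map(int,proj(c,(.5147,-.3539,.055)));p,q=map(int,proj(sd,(.5147,-.3539,.055)));h1=proj(sd,(.545,.28,.1));h2=proj(c,(.548,.35,.1))
print(a,b,p,q,h1,h2)
T=np.hstack([cr(I,a,b,20,20,10),cr(J,p,q,20,20,10)])
B=cr(J,int(h1[0]),int(h1[1]),100,25,4); cv2.imwrite('pics/t9c.png',np.vstack([T,B])[:,:,::-1])
E
```

```text
time: 31.15
ee_pos: [0.5303, -0.0456, 0.2]
orientation: [[0.999, -0.049, 0.0], [-0.049, -0.999, -0.0], [0.0, 0.0, -1.0]]
force: [-0.6, -0.0, 0.1]
finger_gap: -0.0002
grip_force: 0.0
388 228 277 299 (np.float64(230.75452640140827), np.float64(133.70293966705444)) (np.float64(58.53865940180984), np.float64(213.79748746049427))
```

View pics/t9c.png

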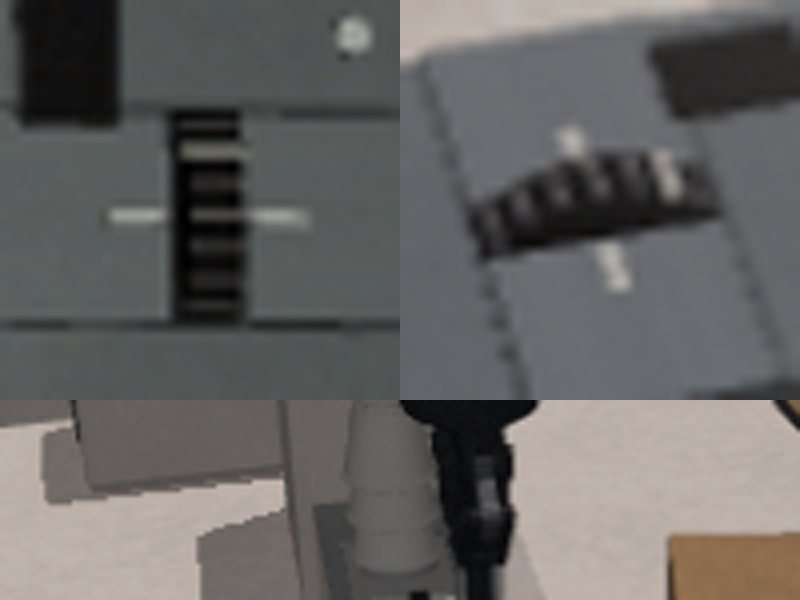

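The stack is home and upright. The wheel's line is at top-view pixel (389,222.6) and the marks are at row 229.

```bash
python3 - <<'E'
from h import *
from scipy.optimize import brentq
c=camera('top'); m=onz(c,388.4,229,.055)
f=lambda a: onz(c,389,222.6,.036+.028*np.cos(a))[0]-m[0]-.028*np.sin(a)
a=brentq(f,0,.9); print(m,a,28*a)
go(m[0]+.007,m[1],.1)
E
```

```text
[ 0.51469898 -0.35392445  0.055     ] 0.5077548854807168 14.217136793460071
slide cm [ 0.5  31.2   9.98] twist z 0 yaw -0.044
```

```bash
python3 -m pendant '[{"slide":[0.1,4,0],"twist":[0,0,0],"hand":-1},{"slide":[0.1,8,0],"twist":[0,0,0],"hand":-1},{"slide":[0.2,12,0],"twist":[0,0,0],"hand":-1},{"slide":[0.2,16,0],"twist":[0,0,0],"hand":-1},{"slide":[0.3,20,0],"twist":[0,0,0],"hand":-1},{"slide":[0.4,24,0],"twist":[0,0,0],"hand":-1},{"slide":[0.5,28,0],"twist":[0,0,0],"hand":-1},{"slide":[0.5,31.2,2],"twist":[0,0,0],"hand":-1},{"slide":[0.5,31.2,5],"twist":[0,0,0],"hand":-1},{"slide":[0.5,31.2,8],"twist":[0,0,0],"hand":-1},{"slide":[0.5,31.2,10],"twist":[0,0,0],"hand":-1},{"slide":[0.5,31.2,10],"twist":[0,0,0],"hand":-1},{"slide":[0.5,31.2,10],"twist":[0,0,0],"hand":-1}]'; python3 -m pendant '[{"slide":[0,0,1],"twist":[0,0,0],"hand":-1},{"slide":[0,0,1.8],"twist":[0,0,0],"hand":-1},{"slide":[0,0,1.8],"twist":[0,0,0],"hand":-1},{"slide":[0,0,1.8],"twist":[0,0,0],"hand":-1}]'; python3 -c "
from h import *
go(.5147,-.3539,.079)"
```

```text
time: 32.38
ee_pos: [0.522, -0.3539, 0.0998]
orientation: [[0.999, -0.043, -0.001], [-0.043, -0.999, 0.001], [-0.001, -0.001, -1.0]]
force: [0.3, -0.5, 0.4]
finger_gap: -0.0001
grip_force: 0.0
time: 32.72
ee_pos: [0.5214, -0.3552, 0.0821]
orientation: [[0.999, -0.045, 0.0], [-0.045, -0.999, -0.0], [0.0, 0.0, -1.0]]
force: [-0.4, -0.9, 1.1]
finger_gap: 0.0002
grip_force: 0.0
slide cm [-0.67 -0.1   0.31] twist z 0 yaw -0.045
```

```bash
python3 -m pendant '[{"slide":[0,0,0.1],"twist":[0,0,0],"hand":-1},{"slide":[0,0,0.2],"twist":[0,0,0],"hand":-1},{"slide":[0,0,0.2],"twist":[0,0,0],"hand":-1},{"slide":[0,0,0.2],"twist":[0,0,0],"hand":-1}]'; python3 -m pendant '[{"slide":[0,0,0.1],"twist":[0,0,0],"hand":-1},{"slide":[0,0,0.15],"twist":[0,0,0],"hand":-1},{"slide":[0,0,0.15],"twist":[0,0,0],"hand":-1},{"slide":[0,0,0.15],"twist":[0,0,0],"hand":-1}]'
```

```text
time: 33.05
ee_pos: [0.5215, -0.3556, 0.0808]
orientation: [[0.999, -0.045, 0.001], [-0.045, -0.999, -0.001], [0.001, 0.001, -1.0]]
force: [0.4, 2.0, 4.7]
finger_gap: 0.0003
grip_force: 2.4
time: 33.38
ee_pos: [0.5222, -0.3557, 0.0805]
orientation: [[0.999, -0.045, 0.003], [-0.045, -0.999, -0.002], [0.003, 0.002, -1.0]]
force: [0.7, 3.1, 12.2]
finger_gap: -0.0001
grip_force: 6.1
```

```bash
python3 -m pendant '[{"slide":[-0.2,0,0],"twist":[0,0,0],"hand":-1},{"slide":[-0.4,0,0],"twist":[0,0,0],"hand":-1},{"slide":[-0.6,0,0],"twist":[0,0,0],"hand":-1},{"slide":[-0.8,0,0],"twist":[0,0,0],"hand":-1},{"slide":[-1,0,0],"twist":[0,0,0],"hand":-1},{"slide":[-1.2,0,0],"twist":[0,0,0],"hand":-1},{"slide":[-1.4,0,0],"twist":[0,0,0],"hand":-1},{"slide":[-1.45,0,0],"twist":[0,0,0],"hand":-1},{"slide":[-1.45,0,0],"twist":[0,0,0],"hand":-1},{"slide":[-1.45,0,0],"twist":[0,0,0],"hand":-1}]'
```

```text
time: 34.22
ee_pos: [0.5078, -0.3553, 0.0808]
orientation: [[0.999, -0.045, 0.003], [-0.045, -0.999, -0.003], [0.004, 0.003, -1.0]]
force: [-0.4, 1.7, 13.7]
finger_gap: 0.0001
grip_force: 6.8
```

Moved 14.4 mm. I lift straight up and clear of the view to check it.

```bash
python3 -m pendant '[{"slide":[0,0,-1],"twist":[0,0,0],"hand":-1},{"slide":[0,0,-5],"twist":[0,0,0],"hand":-1},{"slide":[0,0,-9],"twist":[0,0,0],"hand":-1},{"slide":[0,0,-12],"twist":[0,0,0],"hand":-1},{"slide":[0,-4,-12],"twist":[0,0,0],"hand":-1},{"slide":[0,-8,-12],"twist":[0,0,0],"hand":-1},{"slide":[0,-12,-12],"twist":[0,0,0],"hand":-1},{"slide":[0,-16,-12],"twist":[0,0,0],"hand":-1},{"slide":[0,-20,-12],"twist":[0,0,0],"hand":-1},{"slide":[0,-24,-12],"twist":[0,0,0],"hand":-1},{"slide":[0,-28,-12],"twist":[0,0,0],"hand":-1},{"slide":[0,-30,-12],"twist":[0,0,0],"hand":-1},{"slide":[0,-30,-12],"twist":[0,0,0],"hand":-1}]'; python3 - <<'E'
from h import *
sd=snap('side','s10.png'); c=snap('top','t10.png')
J=sd['image'];I=c['image']
cr=lambda I,u,v,w,h,k:cv2.resize(I[v-h:v+h,u-w:u+w],None,fx=k,fy=k,interpolation=cv2.INTER_CUBIC)
T=np.hstack([cr(I,388,228,20,20,10),cr(J,277,299,20,20,10)])
B=cr(J,230,133,100,25,4); cv2.imwrite('pics/t10c.png',np.vstack([T,B])[:,:,::-1])
E
```

```text
time: 35.3
ee_pos: [0.5201, -0.0513, 0.1988]
orientation: [[0.999, -0.041, -0.0], [-0.041, -0.999, 0.001], [-0.0, -0.001, -1.0]]
force: [0.4, -0.5, -0.2]
finger_gap: -0.0001
grip_force: 0.0
```

View pics/t10c.png

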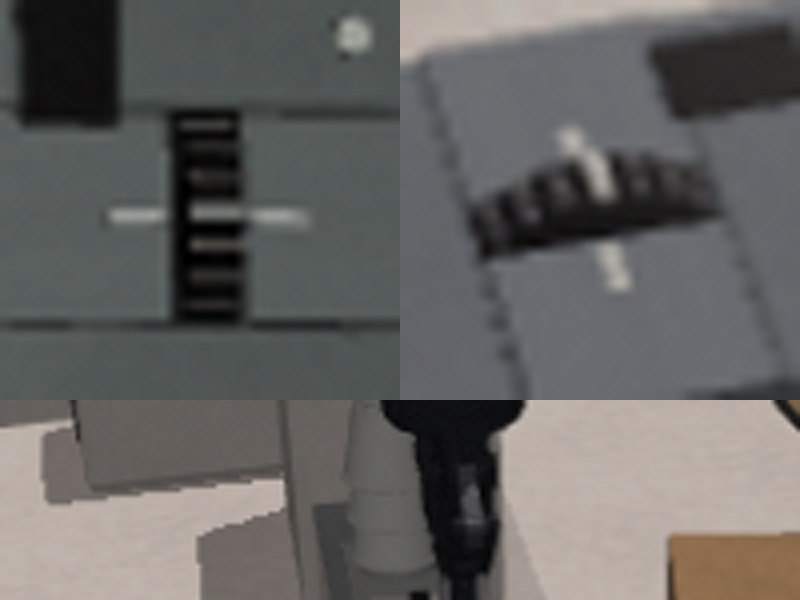

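The line stands level with the marks in both views, allowing for parallax, and the stack is home under the hood. The robot is clear, so I hand the job in.

```bash
python3 -c "
from h import *
print(manip.job_done())"
```

```text
the job is handed in; nothing more can be done
None
```

I handed the job in at about 35 s with no verdict returned: the three cups are nested on the cone, each pressed about 4–5 mm, the carriage is fully home under the hood, and the wheel's white line is level with the marks.

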